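# Feed one rod sample from its gravity feeder

## Robot

A 6-joint arm with a two-finger parallel gripper is mounted at the origin on a cart in front of the work surface, level with it; the furniture and walls round the work are solid. World frame = base frame: x ahead of the robot, y to its left, z up, the work surface at z = 0. Lengths are in mm, angles in degrees, forces in N, time in s.
With the tool pointing down it reaches from about 325 to 900 mm from the base axis. Payload 6.1 kg.
Tool frame: the origin (TCP) lies at the very end of the fingers, on their centre line; the grasp point (between the pads) lies 19 mm behind it (hold_point_z is the distance from the TCP to the grasp point, in mm); z points along the fingers, y is the line along which they close (so a half turn about z gives the same grasp; the last joint's range is limited). The gripper opens to 87 mm and grips with 3 to 60 N. Pads are 19 mm wide; open, the fingers measure 117 mm over their backs; the gripper's body (75 mm by 190 mm) begins 51 mm behind the grasp point.
Start: joints at [-76.782, 12.628, 87.462, -0, 79.91, -7.225], TCP at [218.291, -585.632, 191.538] pointing down, gripper open.
Joint ranges: [-170.65, 170.65], [-52.31, 119.04], [5.05, 147.46], [-71.25, 251.25], [11.57, 151.72], [-153.62, 153.62]. Speed limits (degrees/s): [147.25, 147.25, 172.46, 180, 180, 180].

## Interface

Orientations are given as a 3x3 rotation matrix whose columns are the frame's x, y, z axes.
In Python, from cell import * gives the robot as it stands.
- The arm moves only by the shell command python3 -m jog 'ROWS' [FORCE]. ROWS is JSON, a list that holds one entry, the list of rows, each a list of 7 numbers: the shift along the tool's x, y, z in units of 50 mm (1.0 is 50 mm), then the turn, a rotation vector about the tool's x, y, z in units of 8 degrees (1.0 is 8 degrees), then the opening, from -1 (shut) to 1 (fully open). A call has 1 to 12 rows; each row shifts and turns the commanded pose from where the row before left it, along the tool's axes as they then stand; what a row does not reach is not made up. A row lasts 1/10 s, in which the tool goes at most 50 mm and 8.59 degrees, less where a joint would pass 70% of its speed; a pose out of reach is approached as far as the arm can. A call is refused whole if a number of a shift passes 1 or a number of a turn 1, either way. A call with a gripper value outside its range is refused whole. The fingers move at their own pace and stop on an object; FORCE is the grip in N (left out, the last holds). Time passes only in rows, so rows that do not move let the fingers close. It gives the time, the measured TCP pose, the force, the opening and the grip force at its end, in the units of the state.
- state(): the state, without advancing time (a new reading comes with each control period).
- camera(name): name is "scene" or "top"; returns the picture (384x512x3 uint8, red, green, blue); there is no depth.
- camera_params(name): a dict with "fx", "fy", "cx", "cy" (pixels), "pose" (4x4, takes a point from camera to world coordinates). Camera axes: x right, y up, looking along -z (the intrinsics and any distortion apply to the point x, -y, -z); pixel columns grow to the right and rows downward; lengths in mm; the calibration is good to about 2 mm. A picture is of the moment at which its call begins. camera_params takes no time and is no camera call.
- hand_in(): hands the job in; it is judged then, once.
The state is a dict: "time_s": time; "qpos": joint angles; "dq": joint speeds; "joint_torque": joint torques, N m; "position": TCP position; "eef_rot": TCP orientation; "ft_force": force on the tool from outside, world axes, zero at the start; "moment": the same for the moment, N m; "finger_gap": opening from 0.0 (shut) to 1.0 (fully open); "gripper_force": force on a finger pad.
Only numpy, scipy, OpenCV 4.12 (cv2) and the standard library are available. Lean on these libraries where they do the work, as an engineer would, in place of code of your own. Each camera call takes 0.05 s, during which the arm holds its last target. There are 200 camera calls.

## Task

The next hardness test needs one rod sample. Three gravity feeders stand on the bench, for thick steel rods, thin steel pins and steel balls: with the fingertips press the black thumb key of the feeder that holds the thick rods lightly down, so that one rod rolls to the open front end of its chute, then let the key come back up and draw the hand away. Feed only one rod, touch none of the rods, and leave the other two feeders and the things around them alone.

Things in the scene. Friction and masses are not known exactly. Their poses are not given: they have to be found in the camera images.
- rod_feeder: Feeder for the thick rods; fixed: aluminium chute 50 mm wide, sloping 24 degrees down to its front (-x), on a dark base 128 x 82 mm. Three rods lie across it behind a steel gate blade that rises through its floor; the low end before the gate is empty, with a 12 mm end stop. Rear end 81 mm high. Origin: underside of the base, mid-length, under the chute's centre line; x uphill, y left, z up.
- rod_feeder_key (a joint): Thumb key on the rod feeder's right side, a lever hinged at its rear: 0 at rest (up), stop at 0.20 rad (12 mm down at the pad); 2 N at first, 4 N at the stop, springs back up when let go. From 0.15 rad (9 mm) the gate is down: the first rod rolls off within about half a second while a second blade holds the rest, which roll down to the gate when the key comes up. A shorter press feeds nothing.
- rod_feeder_pad (a point): Middle of the top face of that key's pad, a level black plate 24 x 22 mm with ribs, 80 mm above the bench at rest; x = -14, y = -40 mm from the feeder's origin, 19 mm beside the rods' ends (the first rod's top is 24 mm lower, the third's 10 mm). Goes down with the key.
- rod_feeder_outlet (a point): Where the centre of a rod lies when it rests against the end stop at the low front end of the rod feeder's chute.
- rod_feeder_front (a point): Where the centre of the foremost waiting rod lies, against the gate of the rod feeder.
- rod_1: First (lowest) of the three waiting rods: turned steel rod, 18 mm thick, 42 mm long, 80 g, lying across the chute. Origin at its centre, its length along its y.
- rod_2: Second waiting rod, alike, 18 mm farther up the chute.
- rod_3: Third waiting rod, alike, the uppermost.
- pin_feeder: Feeder of the same make and size for thin pins (12 mm thick, 42 mm long); its own key is on its right side at the same place. To be left alone.
- pin_feeder_key (a joint): Key of the pin feeder, as that of the rod feeder; must stay at 0.
- ball_feeder: Narrower feeder of the same make for steel balls (18 mm), chute 26 mm wide; its own key is on its right side, 28 mm from its centre line. To be left alone.
- ball_feeder_key (a joint): Key of the ball feeder, as that of the rod feeder; must stay at 0.
- pin_1: First (lowest) pin in the pin feeder; origin at its centre.
- pin_2: Second pin in the pin feeder; origin at its centre.
- pin_3: Third pin in the pin feeder; origin at its centre.
- ball_1: First (lowest) ball in the ball feeder; origin at its centre.
- ball_2: Second ball in the ball feeder; origin at its centre.
- ball_3: Third ball in the ball feeder; origin at its centre.
- v_anvil: Loose black V anvil, 41 x 41 x 47 mm, standing to the right of the feeders; origin under its middle. To be left alone.
- loupe: Loose black stand loupe, 39 mm wide, 32 mm high, behind the V anvil; origin under its middle. To be left alone.
- indenter_tube: Loose small white tube with a red cap, 24 mm wide, 60 mm high, behind the loupe; origin under its middle. To be left alone.

How it is judged:
By the outcome, as a careful person would: the job done as asked, in the order asked, and still so for the second after the job is handed in, with the robot touching nothing.
It also fails if it takes over 32 s, if anything falls off the work surface, if the arm or the gripper's body presses on something with over 40 N, if the wrist force passes 120 N, or if a joint passes its speed limit or range.

## Working session

There is one attempt and no reset: what is moved stays moved. The work goes in short steps, Python scripts to look and compute and a shell command to move; the robot and the scene stay as the last step left them, time stands still between calls to the robot, and variables do not carry over. Pictures are saved under pics/ and viewed, at most 10 in all, crops included, and the job is handed in when it is done.

```bash
mkdir -p pics
python3 - <<'E'
from cell import *
import cv2,numpy as np
for n in("scene","top"):
    im=camera(n);cv2.imwrite(f"pics/{n}0.png",cv2.cvtColor(im,cv2.COLOR_RGB2BGR))
    p=camera_params(n);print(n,p['fx'],p['fy'],p['cx'],p['cy'],[k for k in p]);print(np.round(p['pose'],3))
s=state();print(s['time_s'],s['eef_rot'],s['finger_gap'])
E
```

```text
scene 349.41675912620053 349.41675912620053 258.86846929294177 187.402747499165 ['fx', 'fy', 'cx', 'cy', 'pose']
[[ 9.040000e-01  1.850000e-01 -3.860000e-01  1.848900e+02]
 [-4.280000e-01  3.900000e-01 -8.150000e-01 -1.034843e+03]
 [-0.000000e+00  9.020000e-01  4.310000e-01  5.008360e+02]
 [ 0.000000e+00  0.000000e+00  0.000000e+00  1.000000e+00]]
top 378.85397371794016 378.85397371794016 252.09593335440346 189.5323017894156 ['fx', 'fy', 'cx', 'cy', 'pose']
[[ 2.000000e-02  9.830000e-01 -1.850000e-01  3.635790e+02]
 [-1.000000e+00  2.000000e-02  0.000000e+00 -2.701910e+02]
 [ 4.000000e-03  1.850000e-01  9.830000e-01  1.010372e+03]
 [ 0.000000e+00  0.000000e+00  0.000000e+00  1.000000e+00]]
0.1 [[ 9.37009823e-01  3.49302788e-01 -3.92793140e-04]
 [ 3.49302934e-01 -9.37008296e-01  1.70704240e-03]
 [ 2.28224240e-04 -1.73671930e-03 -9.99998466e-01]] 1.0013685443073659
```

View pics/scene0.png

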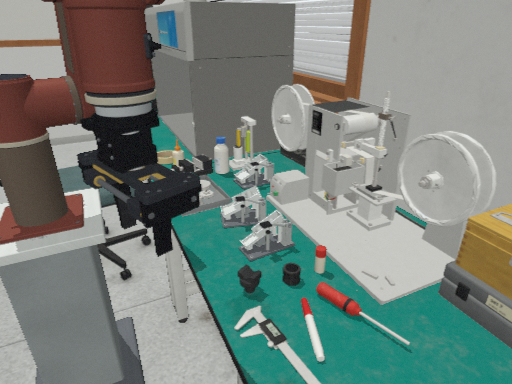

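View pics/top0.png

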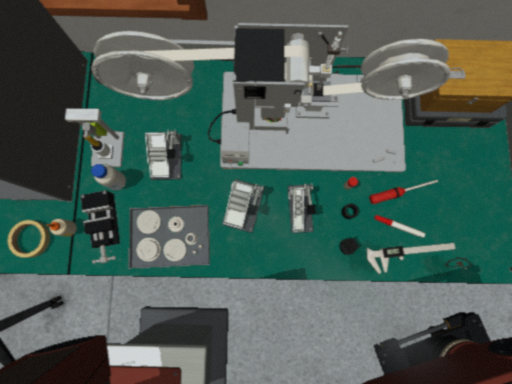

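The top view shows feeders at about (163,155), (242,205) and (301,208). The last one is narrow, so it is probably the ball feeder. I'll enlarge all three.

Run:
```python
import cv2,numpy as np
t=cv2.imread('pics/top0.png');s=cv2.imread('pics/scene0.png')
r=lambda im,x,y,w,h,k:cv2.resize(im[y:y+h,x:x+w],None,fx=k,fy=k,interpolation=cv2.INTER_CUBIC)
a=np.hstack([r(t,138,122,50,65,7),r(t,215,172,58,65,7)])
cv2.imwrite('pics/c1.png',a)
b=np.hstack([r(s,230,150,50,42,7),r(s,215,185,60,42,7)]);cv2.imwrite('pics/c2.png',b);print(a.shape,b.shape)
```

```text
(455, 756, 3) (294, 770, 3)
```

View pics/c1.png

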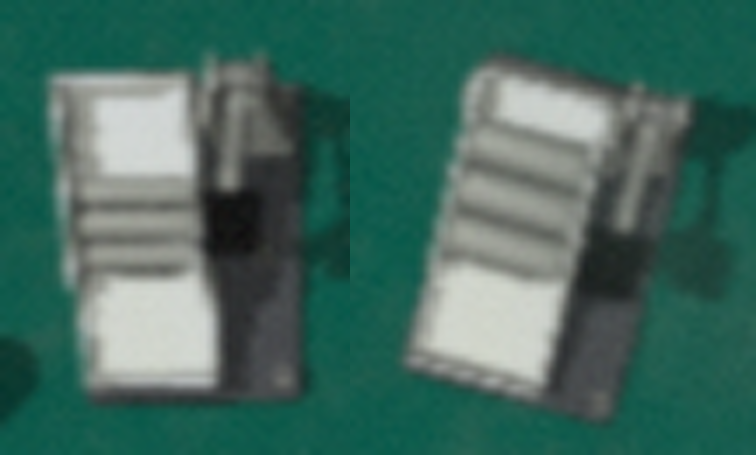

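View pics/c2.png

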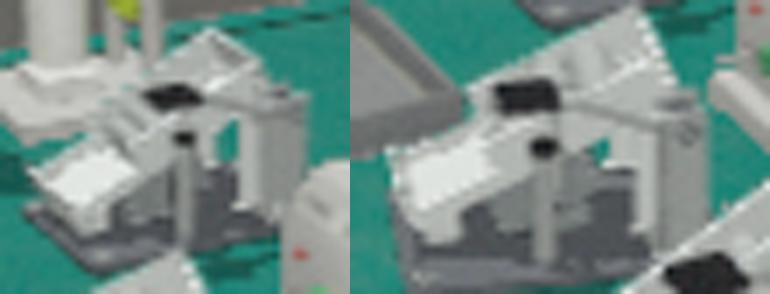

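Spacing and thickness show the middle feeder, top (242,205), holds the thick rods; the left one (163,155) holds pins. The rod feeder's pad is at about top (252.9,209.9) and scene (240.3,198.6). Next I'll triangulate the pad and its yaw.

```bash
cat > h.py <<'E'
from cell import *
import numpy as np
def ray(n,u,v):
    p=camera_params(n);T=np.array(p['pose']);d=T[:3,:3]@[(u-p['cx'])/p['fx'],-(v-p['cy'])/p['fy'],-1.];return T[:3,3],d/np.linalg.norm(d)
def plane(n,u,v,z):
    o,d=ray(n,u,v);return o+d*(z-o[2])/d[2]
def tri(a,b):
    A=np.zeros((3,3));c=np.zeros(3)
    for o,d in(a,b):
        M=np.eye(3)-np.outer(d,d);A+=M;c+=M@o
    x=np.linalg.solve(A,c);return x,[np.linalg.norm((np.eye(3)-np.outer(d,d))@(x-o)) for o,d in(a,b)]
def go(x,y,z,yaw):
    "shift in tool units and turn about tool z so tool y has world yaw"
    s=state();R=np.array(s['eef_rot']);d=R.T@(np.array([x,y,z])-s['position'])/50
    c=np.degrees(np.arctan2(R[1,1],R[0,1]));print('t',s['time_s'],'pos',np.round(s['position'],1),'F',np.round(s['ft_force'],1),'shift units',np.round(d,3),'turn units',-((yaw-c+90)%180-90)/8)
E
python3 - <<'E'
from h import *
import cv2
print(plane('top',252.9,209.9,80),tri(ray('top',252.9,209.9),ray('scene',240.3,198.6)))
# dark pad masks
for n,f,(x,y,w,h) in(('top','top0',(246,202,16,16)),('scene','scene0',(232,192,20,12))):
    g=cv2.imread(f'pics/{f}.png').max(2)[y:y+h,x:x+w];m=(g<60).astype(np.uint8)
    k,l,st,c=cv2.connectedComponentsWithStats(m);print(n,[(st[i][4],c[i]+[x,y]) for i in range(1,k)])
c=lambda u,v:((u-350)/7+215,v/7+172)
a,b=plane('top',*c(405,368),12),plane('top',*c(612,418),12)
print(a,b,np.degrees(np.arctan2(*(a-b)[[1,0]]))-90)
E
```

```text
[ 487.52315   -273.4574165   80.       ] (array([ 489.48507619, -273.96145114,   76.74413417]), [np.float64(1.5926637472847125), np.float64(1.592663747284562)])
top [(np.int32(100), array([251.66, 209.9 ]))]
scene [(np.int32(27), array([239.48148148, 198.25925926]))]
[ 456.01597314 -195.32032482   12.        ] [ 438.85031975 -273.59444489   12.        ] -12.369254411248193
```

```bash
python3 -c "
from h import *
go(485,-276,150,-13)"
```

```text
t 0.1 pos [ 218.2 -585.   190.5] F [ 0.9  0.1 -0.1] shift units [ 7.159 -3.926  0.819] turn units -7.069411416646869
```

```bash
python3 -m jog '[[[0.6,-0.33,0,0,0,0,-1],[0.6,-0.33,0,0,0,0,-1],[0.6,-0.33,0,0,0,0,-1],[0.6,-0.33,0,0,0,0,-1],[0.6,-0.33,0,0,0,0,-1],[0.6,-0.33,0,0,0,0,-1],[0.6,-0.33,0,0,0,0,-1],[0.6,-0.33,0,0,0,0,-1],[0.6,-0.33,0,0,0,0,-1],[0.6,-0.33,0,0,0,0,-1],[0.6,-0.33,0,0,0,0,-1],[0.5,-0.3,0,0,0,0,-1]]]' 10
python3 -m jog '[[[0,0,0,0,0,-0.9,-1],[0,0,0,0,0,-0.9,-1],[0,0,0,0,0,-0.9,-1],[0,0,0,0,0,-0.9,-1],[0,0,0,0,0,-0.9,-1],[0,0,0,0,0,-0.9,-1],[0,0,0,0,0,-0.9,-1],[0,0,0,0,0,-0.77,-1],[0,0,0,0,0,0,-1],[0,0,0,0,0,0,-1]]]'
python3 -c "
from h import *
go(485,-276,110,-13);print(state()['eef_rot'],state()['finger_gap'])"
```

```text
time_s: 1.3
position: [483.0, -275.8, 191.1]
eef_rot: [[0.937, 0.35, -0.0], [0.35, -0.937, 0.001], [-0.0, -0.001, -1.0]]
ft_force: [-0.7, 0.2, 0.0]
finger_gap: 0.029
gripper_force: 0.0
time_s: 2.3
position: [482.1, -277.4, 191.2]
eef_rot: [[0.228, 0.974, -0.001], [0.974, -0.228, 0.0], [0.0, -0.001, -1.0]]
ft_force: [-0.3, 0.1, 0.1]
finger_gap: 0.005
gripper_force: 0.0
t 2.3 pos [ 482.1 -277.4  191.2] F [-0.3  0.1  0.1] shift units [0.039 0.051 1.624] turn units -0.020537500520147134
[[ 2.27744374e-01  9.73720815e-01 -5.23758621e-04]
 [ 9.73720910e-01 -2.27744164e-01  4.31478057e-04]
 [ 3.00856197e-04 -6.08261420e-04 -9.99999770e-01]] 0.005348644718590329
```

Descend to about z=100, then look.

```bash
python3 -m jog '[[[0.02,0.03,0.5,0,0,0,-1],[0.02,0.02,0.5,0,0,0,-1],[0,0,0.5,0,0,0,-1],[0,0,0.3,0,0,0,-1],[0,0,0,0,0,0,-1],[0,0,0,0,0,0,-1]]]'
python3 - <<'E'
from h import *
import cv2
a=camera('scene')[165:245,195:295];b=camera('top')[165:245,205:305]
f=lambda i:cv2.resize(cv2.cvtColor(i,cv2.COLOR_RGB2BGR),(400,320),interpolation=cv2.INTER_CUBIC)
cv2.imwrite('pics/d.png',np.hstack([f(a),f(b)]));go(485,-276,80,-13)
E
```

```text
time_s: 2.9
position: [485.4, -276.3, 102.0]
eef_rot: [[0.226, 0.974, 0.0], [0.974, -0.226, -0.0], [-0.0, 0.0, -1.0]]
ft_force: [0.1, -0.6, 0.4]
finger_gap: 0.005
gripper_force: 0.0
t 3.0 pos [ 486.2 -276.9  103.2] F [ 0.6 -0.  -0.1] shift units [ 0.013 -0.028  0.464] turn units -0.0026046334663600845
```

View pics/d.png

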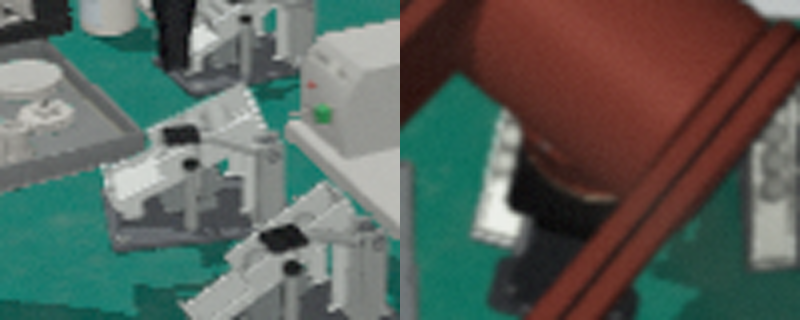

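Run:
```python
from h import *
import cv2
def proj(n,X):
    p=camera_params(n);q=np.linalg.inv(np.array(p['pose']))@[*X,1];return p['cx']-p['fx']*q[0]/q[2],p['cy']+p['fy']*q[1]/q[2]
print(proj('scene',state()['position']),proj('scene',[488,-273.5,80]),proj('top',state()['position']))
a=camera('scene')[150:215,205:275]
cv2.imwrite('pics/e.png',cv2.convertScaleAbs(cv2.resize(cv2.cvtColor(a,cv2.COLOR_RGB2BGR),None,fx=8,fy=8,interpolation=cv2.INTER_CUBIC),alpha=1.6,beta=20))
```

```text
(np.float64(238.70900210285464), np.float64(190.36917173791733)) (np.float64(239.0844383140878), np.float64(197.64233011772458)) (np.float64(254.37728471706492), np.float64(209.2186092898844))
```

View pics/e.png

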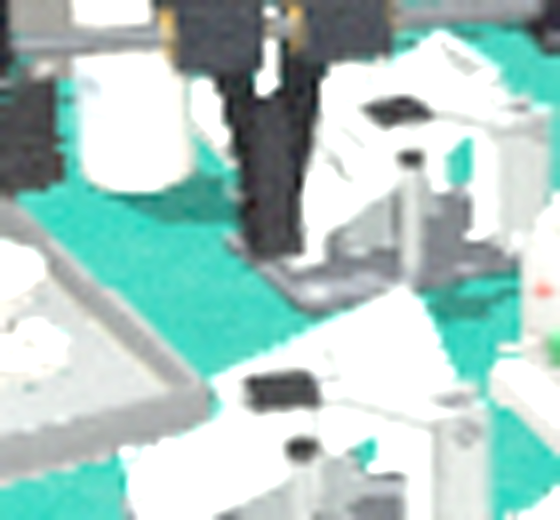

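Run:
```python
from h import *
import cv2
def proj(n,X):
    p=camera_params(n);q=np.linalg.inv(np.array(p['pose']))@[*X,1];return np.round([p['cx']-p['fx']*q[0]/q[2],p['cy']+p['fy']*q[1]/q[2]],1)
y=np.array([.349,-.937,0]);P=np.array([218.2,-585,190.5])
for k in(-51,51):print(proj('scene',P+k*y),proj('scene',P+k*y+[0,0,20]))
im=cv2.imread('pics/scene0.png')[150:275,70:230]
cv2.imwrite('pics/f.png',cv2.convertScaleAbs(cv2.resize(im,None,fx=4,fy=4),alpha=1.7,beta=15))
```

```text
[131.4 240.7] [129.4 229.8]
[167.5 270.1] [165.8 258.2]
```

View pics/f.png

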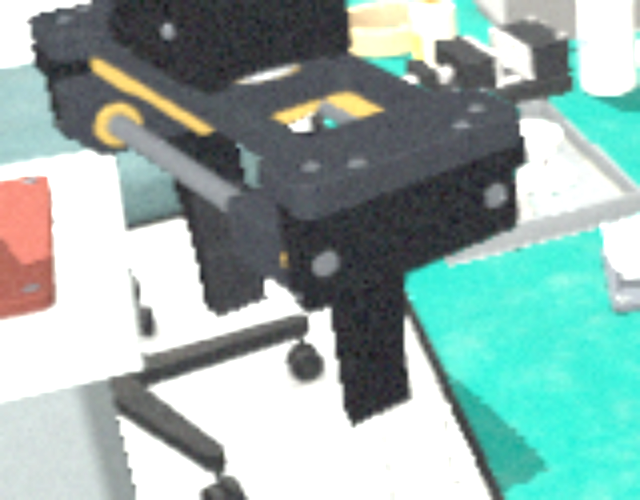

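The fingertip shows at scene (239.1,181.9), 8.5 px above the projected TCP. The start picture shows the same offset: tips at (164,252) and (129,226), about 15 px high. So the real tips are about 25 mm above the reported TCP. I'll go down in small steps and watch the force.

```bash
python3 -m jog '[[[0.01,-0.02,0.2,0,0,0,-1],[0,0,0.2,0,0,0,-1],[0,0,0,0,0,0,-1],[0,0,0,0,0,0,-1]]]'
python3 -m jog '[[[0,0,0.1,0,0,0,-1],[0,0,0.1,0,0,0,-1],[0,0,0,0,0,0,-1],[0,0,0,0,0,0,-1]]]'
python3 - <<'E'
from h import *
import cv2
a=camera('scene')[150:215,205:275]
cv2.imwrite('pics/g.png',cv2.convertScaleAbs(cv2.resize(cv2.cvtColor(a,cv2.COLOR_RGB2BGR),None,fx=8,fy=8,interpolation=cv2.INTER_CUBIC),alpha=1.3,beta=20))
go(485,-276,60,-13)
E
```

```text
time_s: 3.45
position: [483.8, -275.0, 80.8]
eef_rot: [[0.225, 0.974, -0.001], [0.974, -0.225, 0.001], [0.001, -0.001, -1.0]]
ft_force: [-0.2, 0.1, 0.5]
finger_gap: 0.005
gripper_force: 0.0
time_s: 3.85
position: [484.2, -275.3, 71.3]
eef_rot: [[0.225, 0.974, -0.0], [0.974, -0.225, 0.0], [0.0, -0.0, -1.0]]
ft_force: [0.4, 0.4, -0.0]
finger_gap: 0.001
gripper_force: 0.0
t 3.9 pos [ 484.4 -275.4   71.5] F [ 0.6 -0.1  0.1] shift units [-0.009  0.015  0.231] turn units 0.0007531295114890924
```

View pics/g.png

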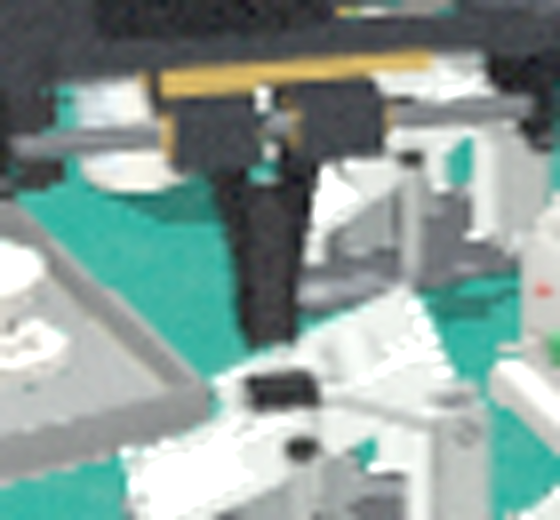

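Tip at crop (271,342), pad centre (283,388): about 15 mm of gap and 4 mm to the right. I'll shift along tool y and come down in small steps.

```bash
python3 -m jog '[[[0,0.07,0.1,0,0,0,-1],[0,0,0.1,0,0,0,-1],[0,0,0,0,0,0,-1],[0,0,0,0,0,0,-1]]]' | egrep 'pos|ft_'
for i in 1; do python3 -m jog '[[[0,0,0.04,0,0,0,-1],[0,0,0.04,0,0,0,-1],[0,0,0,0,0,0,-1]]]' | egrep 'pos|ft_'; done
python3 -m jog '[[[0,0,0.04,0,0,0,-1],[0,0,0,0,0,0,-1],[0,0,0,0,0,0,-1]]]' | egrep 'pos|ft_'
```

```text
position: [487.5, -276.0, 61.1]
ft_force: [0.4, -0.2, -0.3]
position: [487.6, -276.1, 57.3]
ft_force: [0.5, 0.3, -0.3]
position: [487.7, -276.2, 55.5]
ft_force: [-0.1, -1.0, 0.5]
```

```bash
python3 -m jog '[[[0,0,0.04,0,0,0,-1],[0,0,0,0,0,0,-1],[0,0,0,0,0,0,-1]]]' | egrep 'pos|ft_'
python3 -m jog '[[[0,0,0.04,0,0,0,-1],[0,0,0,0,0,0,-1],[0,0,0,0,0,0,-1]]]' | egrep 'time|pos|ft_'
python3 - <<'E'
from h import *
import cv2
a=camera('scene')[150:215,205:275]
cv2.imwrite('pics/i.png',cv2.convertScaleAbs(cv2.resize(cv2.cvtColor(a,cv2.COLOR_RGB2BGR),None,fx=8,fy=8,interpolation=cv2.INTER_CUBIC),alpha=1.1,beta=20))
E
```

```text
position: [487.7, -276.2, 53.5]
ft_force: [0.4, -0.4, 0.2]
time_s: 5.5
position: [487.7, -276.2, 51.4]
ft_force: [-0.2, -0.3, 0.3]
```

View pics/i.png

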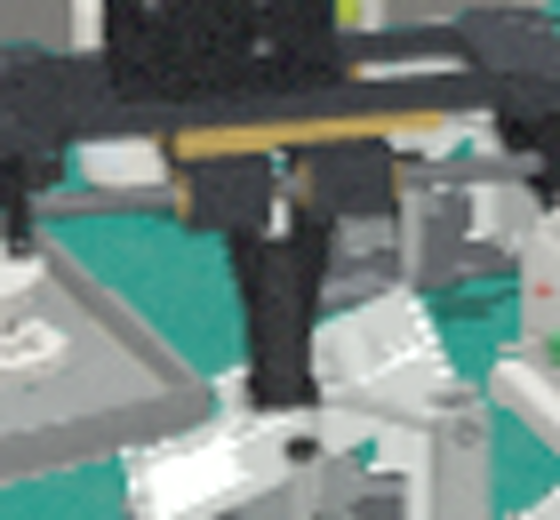

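The fingers now line up with the pad at crop (283,400), and the key still appears to be up. I'll continue in small steps.

```bash
for_=1; python3 -m jog '[[[0,0,0.04,0,0,0,-1],[0,0,0,0,0,0,-1],[0,0,0,0,0,0,-1]]]' | egrep 'pos|ft_'
python3 -c "
from h import *
print(state()['ft_force'],np.array(state()['moment']))"
python3 -m jog '[[[0,0,0.04,0,0,0,-1],[0,0,0,0,0,0,-1],[0,0,0,0,0,0,-1]]]' | egrep 'time|pos|ft_'
```

```text
position: [487.7, -276.2, 49.5]
ft_force: [-0.2, -0.6, 0.2]
[-0.15253163 -0.6144545   0.15591443] [ 0.01386877 -0.14103387  0.01361781]
time_s: 6.15
position: [487.5, -276.2, 47.5]
ft_force: [-2.3, 1.1, 2.6]
```

```bash
python3 -m jog '[[[0,0,0.04,0,0,0,-1],[0,0,0.04,0,0,0,-1],[0,0,0,0,0,0,-1]]]' | egrep 'pos|ft_'
python3 -m jog '[[[0,0,0.04,0,0,0,-1],[0,0,0,0,0,0,-1],[0,0,0,0,0,0,-1]]]' | egrep 'time|pos|ft_'
```

```text
position: [487.5, -276.2, 43.2]
ft_force: [-2.2, 0.5, 3.7]
time_s: 6.75
position: [487.4, -276.1, 41.4]
ft_force: [-3.2, 0.1, 4.4]
```

```bash
python3 -m jog '[[[0,0,0.04,0,0,0,-1],[0,0,0,0,0,0,-1],[0,0,0,0,0,0,-1]]]' | egrep 'pos|ft_'
python3 -m jog '[[[0,0,0.03,0,0,0,-1],[0,0,0,0,0,0,-1],[0,0,0,0,0,0,-1]]]' | egrep 'time|pos|ft_'
python3 - <<'E'
from h import *
import cv2
cv2.imwrite('pics/s1.png',cv2.cvtColor(camera('scene'),cv2.COLOR_RGB2BGR))
a=cv2.imread('pics/scene0.png').astype(int);b=cv2.imread('pics/s1.png').astype(int)
d=np.abs(a-b).sum(2);print(d[198:222,218:250:1]//10)
E
```

```text
position: [487.4, -276.1, 39.5]
ft_force: [-6.1, 0.4, 4.4]
time_s: 7.35
position: [487.5, -276.1, 38.3]
ft_force: [-6.3, 1.1, 5.4]
[[ 2  2  2  2  1  2  3  3  2  2  1  2  2  2  1  2  0  5  6  6  2  3  1  2
   3  5 21  2 11  3  0  0]
 [ 3  2  2  3  3  1  2  2  3  2  2  2  2  1  3  2  2  2  3  6  4  0  0  1
   5  4 25  7  7  5  2  0]
 [ 2  3  2  2  3  2  1  1  1  0  1  0  2  2  1  2  2  3  3  6  6  2  3  7
  11  6 26 13  6  6  8  6]
 [ 3  2  0  3  1  2  2  2  2  2  3  2  2  2  2  2  0 10 18 22 25 26 26 30
  41 33  8  0  1  0  0  2]
 [ 1  3  2  2  0  0  3  1  1  2  2  1  2  1  2  1 17 31 42 51 49 51 50 44
  44 40  6  2  5 10 10  9]
 [ 3  2  2  2  6 18 22 20  9  1  2  2  3  2  3  3  8 23 44 52 54 45 39 43
  43 43 18 12 10 11 13 12]
 [ 2  2  1  3 15 21 21 13  9  1  3  2  3  3  2  2  7 10 51 50 44 42 40 32
  27 25 10  4  3  3  2  2]
 [ 2  1  2  1 12 13 12  5  8 11  6  3  2  3  2  3  2  9 28 40 34 28 22  5
   2  0  2 10  6  3  2  2]
 [ 2  1  2  1  2  8  4  1  6 11  5  2  3  2  3  3  2  8 16 19  8  2  3  0
   0  0  1  0  1  2  1  1]
 [ 2  1  3  4  2  2  2  7 15 23  8  3  2  3  3  3  3  2  3  
[... 755 characters left out ...]
  2  2  2  4  3  2  2  3  2  2  3  0  1  1  2  2  2  2  2  2  1  2
   2  2  3  1  2  0  0  2]
 [ 1  2  1  1  2  2  3  2  3  2  3  2  3  1  2  3  2  1  1  2  2  1  1  2
   3  2  2  2  2  1  1  1]
 [ 2  1  2  1  2  2  3  3  2  2  2  3  2  1  1  3  0  2  2  2  3  2  1  2
   2  2  3  2  1  2  0  1]
 [ 1  1  2  2  0  2  1  2  2  2  2  2  2  2  2  1  2  1  0  2  2  0  1  1
   2  3  1  3  2  1  3  1]
 [ 1  2  2  1  2  2  2  1  3  2  2  3  1  2  1  0  1  2  2  2  1  2  3  2
   2  3  1  0  1  2  1  2]
 [ 1  2  1  1  3  2  2  2  2  2  1  2  1  2  1  1  1  1  2  2  1  1  2  1
   2  2  3  3  0  1  3  2]
 [ 1  2  1  1  1  2  2  1  2  2  2  1  1  2  1  2  2  0  2  1  2  2  3  2
   3  2  2  2  2  3  1  1]]
```

The image at the chute's low end, around (225,210), has changed, so a rod seems to be there. I'll hold about half a second, check it has settled, then lift straight up.

```bash
python3 -m jog '[[[0,0,0,0,0,0,-1],[0,0,0,0,0,0,-1],[0,0,0,0,0,0,-1],[0,0,0,0,0,0,-1],[0,0,0,0,0,0,-1]]]' | egrep 'pos|ft_'
python3 - <<'E'
from h import *
import cv2
cv2.imwrite('pics/s2.png',cv2.cvtColor(camera('scene'),cv2.COLOR_RGB2BGR))
a=cv2.imread('pics/scene0.png').astype(int)
for f in('s1','s2'):
    d=np.abs(a-cv2.imread(f'pics/{f}.png')).sum(2)[200:220,216:231]>100;v,u=np.nonzero(d);print(f,d.sum(),u.mean()+216,v.mean()+200)
E
```

```text
position: [487.4, -276.1, 38.3]
ft_force: [-6.3, 0.6, 6.2]
s1 51 225.1764705882353 209.09803921568627
s2 53 225.24528301886792 209.0566037735849
```

The rod has settled at the outlet. Now I'll release the key and draw the hand away.

```bash
python3 -m jog '[[[0,0,-0.1,0,0,0,-1],[0,0,-0.1,0,0,0,-1],[0,0,-0.2,0,0,0,-1],[0,0,-0.4,0,0,0,-1],[0,0,-0.6,0,0,0,-1],[0,0,-0.6,0,0,0,-1],[0,0,-0.6,0,0,0,-1],[0,0,-0.6,0,0,0,-1],[0,0,0,0,0,0,-1]]]' | egrep 'pos|ft_'
python3 -m jog '[[[-0.7,0,0,0,0,0,-1],[-0.7,0,0,0,0,0,-1],[-0.7,0,0,0,0,0,-1],[-0.7,0,0,0,0,0,-1],[-0.7,0,0,0,0,0,-1],[-0.7,0,0,0,0,0,-1],[-0.5,0,0,0,0,0,-1],[0,0,0,0,0,0,-1],[0,0,0,0,0,0,-1]]]' | egrep 'time|pos|ft_'
python3 - <<'E'
from h import *
import cv2
a=camera('scene')[165:245,195:295];b=camera('top')[165:245,205:305]
f=lambda i:cv2.resize(cv2.cvtColor(i,cv2.COLOR_RGB2BGR),(400,320),interpolation=cv2.INTER_CUBIC)
cv2.imwrite('pics/j.png',np.hstack([f(a),f(b)]))
E
```

```text
position: [490.6, -278.0, 204.3]
ft_force: [0.5, -0.0, 0.2]
time_s: 9.75
position: [434.6, -504.9, 197.1]
ft_force: [-0.3, -0.7, 0.5]
```

View pics/j.png

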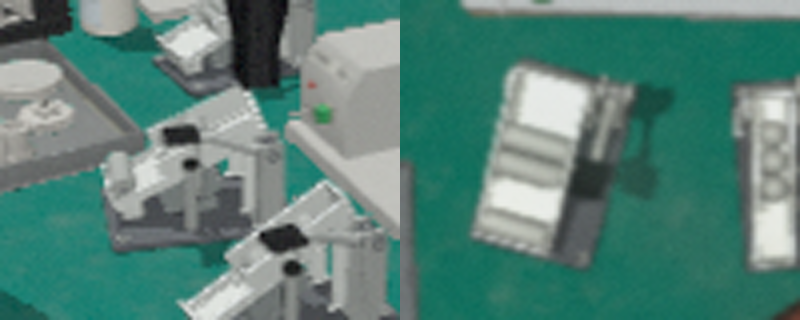

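One rod rests at the low end (panel (515,225)), two wait at the gate ((530,150)), and the key is back up. The ball feeder is unchanged.

```bash
python3 -c "
from cell import *
print(hand_in())"
```

```text
the job is handed in; nothing more can be done
None
```

I fed one thick rod to the open front end of the rod feeder's chute; the key is back up, the other two rods are waiting at the gate, the hand is clear, and the job was handed in at about 10 s.

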